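# Load the sinking block into the bench vise and clamp it

### The job

Slide the beech sinking block off the oak rest, across the small step down onto the bed of the vise, until it sits between the jaws with its ends about level with the jaws' ends; slide it, do not lift or tip it. Then swing the vise's red-knobbed lever round until the jaw clamps the block firmly against the fixed jaw, and let go. Leave the funnel and the steel dapping block where they stand.

Things in the scene. Friction and masses are not known exactly. Their poses are not given: they have to be found in the camera images.
- vise: Grey bench vise, fixed. Origin on the table (z=0) under the jaws' mid-length; x = clamping direction, y along the jaws towards the oak rest. Bed: flat, 40 mm above the table, y -50 to +50 mm. Fixed jaw: dark steel, y -45 to +45 mm, face at x = +36 mm, top 75 mm above the table. Channel between open jaws (lever 0): x -48 to +36 mm. Lever's vertical pivot at x = -108 mm, y = 0.
- jaw: Moving steel jaw of the vise, 90 mm long, 26 mm thick, 35 mm high, top 76 mm above the table. Origin at the middle of its gripping face. It slides along the vise's +x, 26 mm per rad of the lever; at lever 0 its face is at the vise's x = -48 mm.
- lever (a joint): Vise lever angle (rad), vertical pivot; 0 open, stop 1.35, starts at 0 to 0.2. Grows counter-clockwise from above (knob moves away from the robot). In the vise's frame it points from the pivot at -130 degrees + angle from x. The jaw meets the 60 mm block at about 0.92. Friction about 3 N at the knob: it stays where left and keeps clamping. A push of 10 to 15 N on the knob clamps firmly.
- lever_knob (a point): Centre of the top of the upright red knob on the lever's end: 20 mm diameter, 45 mm tall, its top 132 mm and its foot 87 mm above the table; 90 mm from the pivot. The lever bar under it is 12 mm thick, its top 90 mm above the table; all other parts of the vise are lower.
- rest: Oak loading rest, a fixed flat slab 130 mm (x) by 250 mm (y), 45 mm high, beside the vise, square to it and centred on the vise's x = 0; its top is 5 mm higher than the vise bed, with a gap of 4 to 10 mm between the two. Origin at the centre of its underside on the table; y axis points away from the vise.
- block: Loose beech sinking block with a round hollow (44 mm across, 16 mm deep) in its top: 60 mm wide (its x), 90 mm long (its y), 60 mm high, about 0.24 kg. Origin at its centre, 30 mm above its underside. It starts on the oak rest, its long side within about 15 degrees of the vise's y axis and up to 18 mm off the rest's centre line.
- funnel: Brass funnel standing mouth down on the bench, 100 mm across, 112 mm high, to be left alone. Origin at the centre of its underside.
- dapping: Steel dapping block with round hollows, 70 x 70 mm, 60 mm high, heavy, to be left alone. Origin at the centre of its underside.
Mind the look-alikes: they are no part of the job. What is meant by the block is not blue, and is the smaller of those in its own colour.

How it is judged:
By the outcome, as a careful person would: the job done as asked, in the order asked, and still so for the second after the job is handed in, with the robot touching nothing.
It also fails if it takes over 64 s, if anything falls off the work surface, if the arm or the gripper's body presses on something with over 40 N, if the wrist force passes 120 N, or if a joint passes its speed limit or range.

### The arm

A 6-joint arm with a two-finger parallel gripper is mounted at the origin on the work surface. World frame = base frame: x ahead of the robot, y to its left, z up, the work surface at z = 0. Lengths are in m, angles in rad, forces in N, time in s.
With the tool pointing down it reaches from about 0.225 to 0.875 m from the base axis. Payload 3.4 kg.
Tool frame: the origin (TCP) lies on the mounting face of the last link; the fingertips stand 173 mm ahead of it and the grasp point (between the pads) lies 155 mm ahead of it; y points along the fingers, x is the direction in which the jaws open and shut, and the axes are right-handed (so a half turn about y gives the same grasp; the last joint's range is limited). The gripper opens to 85 mm and grips with 20 to 120 N. Pads are 22 mm wide; open, the fingers measure 114 mm over their backs; the gripper's body (76 mm by 85 mm) begins 54 mm behind the grasp point. The pads swing forward as they close: fully open they stand 13 mm farther back than shut.
Start: joints at [-1.35, 0.276, 1.505, -0, 1.361, -0.121], TCP at [0.193, -0.542, 0.405] pointing down, gripper open.
Joint ranges: [-2.89, 2.89], [-0.75, 2.08], [0.22, 2.7], [-1.18, 4.32], [0.11, 2.71], [-2.7, 2.7]. Speed limits (rad/s): [2.57, 2.57, 3.14, 3.14, 3.14, 3.14].

### API

Orientations are given as a unit quaternion [w, x, y, z].
In Python, from rig import manip, vision, ticket gives the robot as it stands.
- The arm moves only by the tool arm_command, never from a script. Its argument "increments" is one flat list of numbers, 7 for each row, row after row: the turn, a rotation vector about the tool's x, y, z in rad, then the shift along the tool's x, y, z in cm, then the closure, from 0 (fully open) to 1 (shut). In form: [wx, wy, wz, tx, ty, tz, hand, wx, wy, wz, tx, ty, tz, hand, ...]. A call has 1 to 8 rows; each row shifts and turns the commanded pose from where the row before left it, along the tool's axes as they then stand; what a row does not reach is not made up. A row lasts 1/8 s, in which the tool goes at most 62.5 mm and 10.7 degrees, less where a joint would pass 70% of its speed; a pose out of reach is approached as far as the arm can. A call is refused whole if a number of a shift passes 6.25 or a number of a turn 0.188, either way. A call with a gripper value outside its range is refused whole. The fingers move at their own pace and stop on an object; "grip_force" is the grip in N (left out, the last holds). Time passes only in rows, so rows that do not move let the fingers close. It gives the time, the measured TCP pose, the force and the opening at its end, in the units of the state.
- manip.get_state(): the state, without advancing time (a new reading comes with each control period).
- vision.get_image(name): name is "side" or "top" or "wrist"; returns the picture (480x640x3 uint8, red, green, blue); there is no depth.
- vision.camera_params(name): a dict with "vfov" (degrees; the focal length in pixels is half the picture's height over the tangent of half this angle, whatever the lens; pixels are square), "cx", "cy" (the principal point, pixels), "R" (3x3) and "t" (3): a world point X has camera coordinates R X + t. Camera axes: x right, y down, z forward; pixel columns grow to the right and rows downward; lengths in m; the calibration is good to about 2 mm. The wrist camera is an equidistant fisheye: a pixel r from the principal point sees the ray r / f radians off the axis. A picture is of the moment at which its call begins: read the wrist's pose just before it. camera_params takes no time and is no camera call; for the wrist camera it gives the pose at the moment of the call.
- ticket.sign_off(): hands the job in, once; it reports no verdict.
The state is a dict: "clock": time; "qpos": joint angles; "qd": joint speeds; "effort": joint torques, N m; "position": TCP position; "ee_rot": TCP orientation; "contact_force": force on the tool from outside, world axes, zero at the start; "moment": the same for the moment, N m; "width": finger opening in m.
Only numpy, scipy, OpenCV 4.12 (cv2) and the standard library are available. Lean on these libraries where they do the work, as an engineer would, in place of code of your own. Each camera call takes 0.05 s, during which the arm holds its last target.

## Working session

There is one attempt and no reset: what is moved stays moved. The work goes in short steps, Python scripts to look and compute and a tool call to move; the robot and the scene stay as the last step left them, time stands still between calls to the robot, and variables do not carry over. Pictures are saved under pics/ and viewed, and the job is handed in when it is done.

Besides the shell and the picture viewer there is one more tool, called after "Request:" by a JSON object that holds its "op" and its "data", one argument or row to a line. arm_command: Moves the arm, as the interface text tells. Its arguments: {"type":"object","properties":{"increments":{"type":"array"},"grip_force":{"type":"number"}},"required":["increments"]}

```bash
mkdir -p pics; ls; python3 - <<'E'
from rig import manip, vision
import cv2
print(manip.get_state())
for n in ["side","top","wrist"]:
    p=vision.camera_params(n); print(n,p)
    cv2.imwrite(f"pics/{n}0.png",vision.get_image(n)[:,:,::-1])
E
```

```text
pics
{'clock': 0.0, 'qpos': array([-1.35000142e+00,  2.76571748e-01,  1.50616586e+00, -1.23309066e-05,
        1.36065696e+00, -1.21002875e-01]), 'qd': array([-0.00056673, -0.00136266, -0.0010775 , -0.00141906, -0.00070079,
       -0.00102074]), 'effort': array([ 6.55110780e-04, -4.16768861e+01, -2.45807433e+01,  1.14013699e-05,
        1.12571186e-02, -9.31084884e-06]), 'position': array([ 0.1926715 , -0.54152321,  0.40383962]), 'ee_rot': array([ 0.57817483, -0.57732626,  0.40815637, -0.40720588]), 'contact_force': array([ 0.6510475 , -0.67294515,  0.39051976]), 'moment': array([ 0.02751265,  0.02784096, -0.03786415]), 'width': 0.08574863787144471}
side {'vfov': 57.37474164144081, 'cx': 317.08666119880843, 'cy': 237.19690344119692, 'R': array([[-0.71213157, -0.70190343,  0.01414967],
       [-0.37779474,  0.36615651, -0.85041198],
       [ 0.59172609, -0.61095089, -0.52592704]]), 't': array([0.42638964, 0.31692394, 0.74855692])}
top {'vfov': 53.42492232296994, 'cx': 321.1056630422745, 'cy': 241.1030476332132, 'R': array([[-0.02338986, -0.99946524, -0.02285075],
       [-0.98995474,  0.02634316, -0.13890875],
       [ 0.13943643,  0.01937215, -0.99004152]]), 't': array([0.05084831, 0.60736098, 1.24533866])}
wrist {'vfov': 65.70646984690485, 'cx': 313.05385689626434, 'cy': 229.89352395909768, 'R': array([[ 3.34478817e-01, -9.42403258e-01, -1.41251465e-04],
       [-9.05325019e-01, -3.21360589e-01,  2.77694043e-01],
       [-2.61745164e-01, -9.27548964e-02, -9.60669557e-01]]), 't': array([-0.57434771, -0.03502273,  0.37847292])}
```

View pics/top0.png

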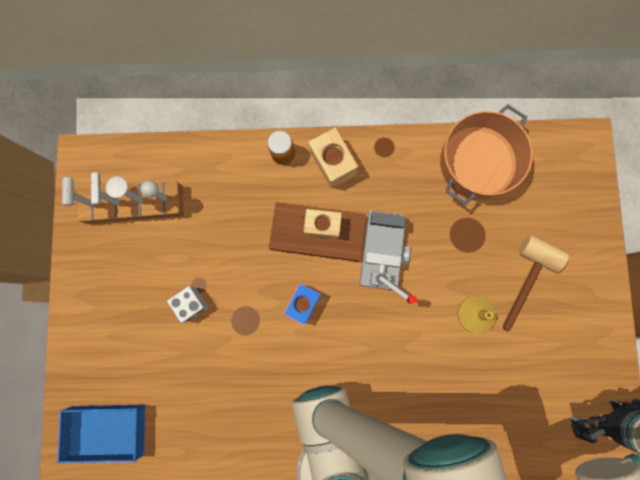

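View pics/side0.png

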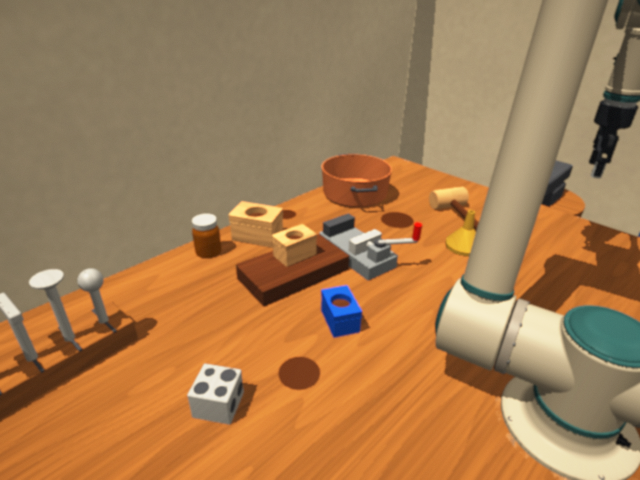

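View pics/wrist0.png

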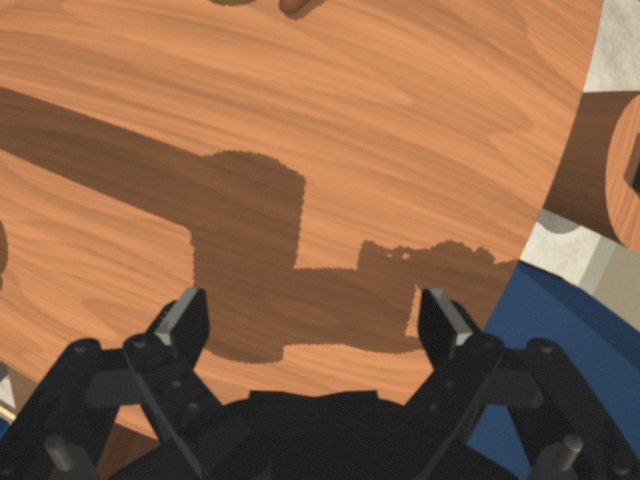

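```bash
cat > h.py <<'E'
import numpy as np, cv2
from rig import manip, vision
from scipy.spatial.transform import Rotation as Ro
def f(p): return 240/np.tan(np.radians(p['vfov']/2))
def ray(p,uv,fish=False):
    F=f(p); d=np.array([(uv[0]-p['cx'])/F,(uv[1]-p['cy'])/F])
    if fish:
        r=np.hypot(*d); s=np.sin(r)/r if r>1e-9 else 1
        c=np.array([d[0]*s,d[1]*s,np.cos(r)])
    else: c=np.array([d[0],d[1],1.])
    R=np.array(p['R']); return -R.T@np.array(p['t']), R.T@c
def onz(p,uv,z,fish=False):
    o,d=ray(p,uv,fish); return o+d*(z-o[2])/d[2]
def proj(p,X,fish=False):
    c=np.array(p['R'])@np.array(X)+p['t']; F=f(p)
    if fish:
        r=np.hypot(c[0],c[1]); th=np.arctan2(r,c[2]); return np.array([p['cx']+F*th*c[0]/r,p['cy']+F*th*c[1]/r])
    return np.array([p['cx']+F*c[0]/c[2],p['cy']+F*c[1]/c[2]])
def quat(s):
    w,x,y,z=s['ee_rot']; return Ro.from_quat([x,y,z,w])
E
python3 - <<'E'
import cv2
im=cv2.imread('pics/top0.png')[195:325,260:430]
cv2.imwrite('pics/top0c.png',cv2.resize(im,None,fx=4.5,fy=4.5,interpolation=cv2.INTER_CUBIC))
E
```

```text
(no output)
```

View pics/top0c.png

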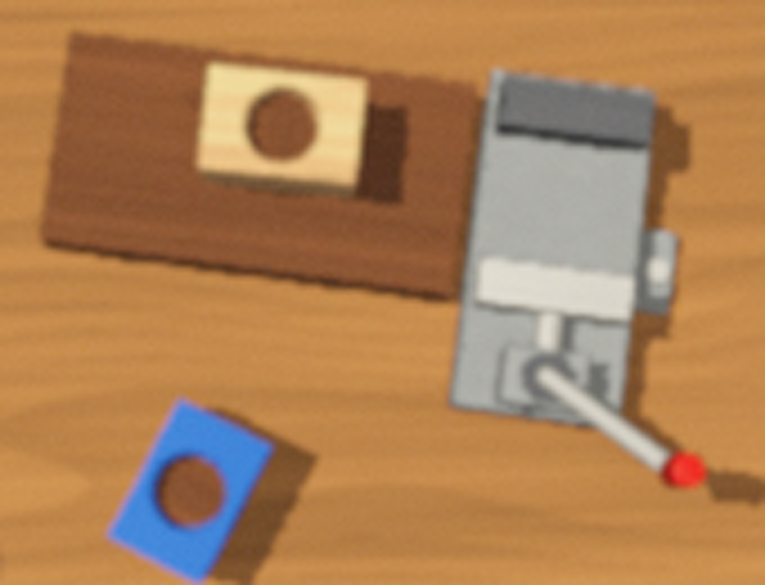

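```bash
python3 - <<'E'
from h import *
p=vision.camera_params('top'); print('cam',ray(p,(0,0))[0])
def P(x,y,z): return onz(p,(260+(x+.5)/4.5-.5,195+(y+.5)/4.5-.5),z)
for n,z,pts in [('rest',.045,[(70,33),(478,83),(460,296),(45,240)]),('block',.105,[(208,63),(367,79),(357,192),(198,172)]),('fix',.075,[(500,78),(655,92),(648,147),(497,130)]),('mov',.076,[(480,257),(637,272),(630,318),(475,302)]),('bed',.04,[(492,68),(655,90),(450,405),(620,425)]),('knob',.132,[(685,468)]),('pivot',.09,[(548,375)])]:
    print(n,[tuple(P(*q,z)[:2].round(4)) for q in pts])
E
```

```text
cam [0.42880365 0.01069642 1.31846665]
rest [(np.float64(0.7196), np.float64(0.1587)), (np.float64(0.6818), np.float64(-0.0875)), (np.float64(0.5531), np.float64(-0.0722)), (np.float64(0.5932), np.float64(0.175))]
block [(np.float64(0.6859), np.float64(0.0721)), (np.float64(0.674), np.float64(-0.0193)), (np.float64(0.6084), np.float64(-0.0116)), (np.float64(0.6224), np.float64(0.079))]
fix [(np.float64(0.6784), np.float64(-0.0983)), (np.float64(0.6675), np.float64(-0.1887)), (np.float64(0.6349), np.float64(-0.1831)), (np.float64(0.6474), np.float64(-0.0953))]
mov [(np.float64(0.5726), np.float64(-0.0826)), (np.float64(0.5615), np.float64(-0.1731)), (np.float64(0.5348), np.float64(-0.1678)), (np.float64(0.5464), np.float64(-0.0787))]
bed [(np.float64(0.6918), np.float64(-0.0967)), (np.float64(0.6755), np.float64(-0.1944)), (np.float64(0.4889), np.float64(-0.0643)), (np.float64(0.4747), np.float64(-0.1642))]
knob [(np.float64(0.4471), np.float64(-0.1859))]
pivot [(np.float64(0.5023), np.float64(-0.1177))]
```

Request:
{"op": "arm_command", "data": {
  "increments": [0,-0.18,0,0,0,0,0,0,-0.18,0,0,0,0,0,0,-0.18,0,0,0,0,0,0,-0.18,0,0,0,0,0,0,-0.18,0,0,0,0,0,0,-0.18,0,0,0,0,0,0,0,0,3.5,0,4.3,0,0,0,0,3.5,0,4.3,0]
}}

```text
clock: 1.15
position: [0.2752, -0.4666, 0.4042]
ee_rot: [0.705, -0.705, 0.053, -0.053]
contact_force: [-0.1, 0.1, -0.9]
width: 0.0857
```

Request:
{"op": "arm_command", "data": {
  "increments": [0,0,0,3.4,0,4.4,0,0,0,0,3.4,0,4.4,0,0,0,0,3.4,0,4.4,0,0,0,0,3.4,0,4.4,0,0,0,0,3.4,0,4.4,0,0,0,0,3.4,0,4.4,0,0,0,0,3.4,0,4.4,0,0,0,0,3.4,0,4.4,0]
}}

```text
clock: 2.15
position: [0.5971, -0.1579, 0.4044]
ee_rot: [-0.705, 0.705, -0.053, 0.052]
contact_force: [0.2, -1.1, 0.9]
width: 0.0855
```

Request:
{"op": "arm_command", "data": {
  "increments": [0,0,0,0,0,0,0,0,0,0,0,0,0,0]
}}

```text
clock: 2.4
position: [0.5957, -0.1594, 0.4041]
ee_rot: [-0.705, 0.705, -0.053, 0.052]
contact_force: [0.1, -1.4, 0.6]
width: 0.0851
```

```bash
python3 - <<'E'
from h import *
import json
s=manip.get_state(); print(s['position'],quat(s).as_matrix()[:,0])
p=vision.camera_params('wrist'); cv2.imwrite("pics/w1.png",vision.get_image('wrist')[:,:,::-1])
json.dump({k:np.array(v).tolist() for k,v in p.items()},open('w1.json','w'))
E
```

```text
[ 0.59568668 -0.15937929  0.40414   ] [ 0.9890235  -0.14774932 -0.00162797]
```

View pics/w1.png

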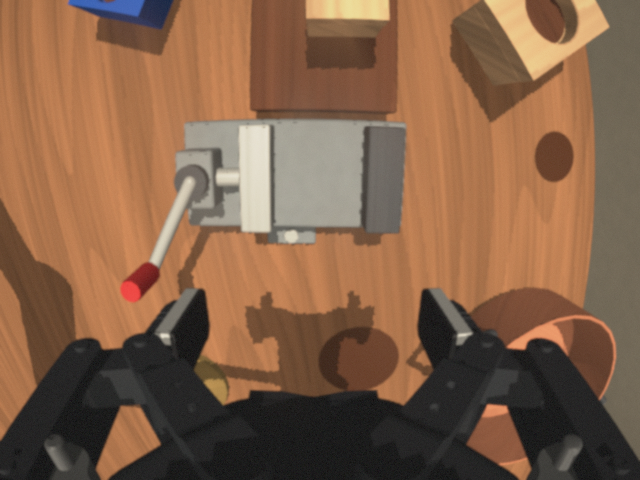

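```bash
python3 - <<'E'
import cv2
im=cv2.imread('pics/w1.png')[90:310,110:420]
cv2.imwrite('pics/w1c.png',cv2.resize(im,None,fx=2.5,fy=2.5,interpolation=cv2.INTER_CUBIC))
E
```

```text
(no output)
```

View pics/w1c.png

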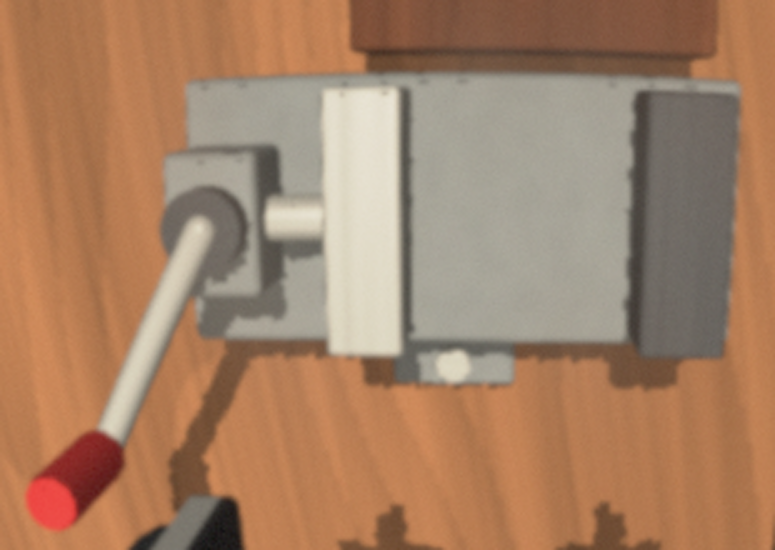

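```bash
python3 - <<'E'
from h import *
import json
p=json.load(open('w1.json'))
def P(x,y,z): return onz(p,(110+(x+.5)/2.5-.5,90+(y+.5)/2.5-.5),z,True)[:2]
D={}
for n,z,pts in [('rest',.045,[(352,50),(717,54)]),('fix',.075,[(644,93),(640,356),(740,95),(724,357)]),('mov',.076,[(402,88),(403,355),(323,88),(328,355)]),('bed',.04,[(188,82),(740,82),(200,338)]),('knob',.132,[(52,503)]),('pivot',.09,[(203,224)])]:
    D[n]=[P(*q,z) for q in pts]; print(n,[tuple(float(v) for v in q.round(4)) for q in D[n]])
for n in('fix','mov'):
    d=D[n][0]-D[n][1]; print(n,'len',np.linalg.norm(d),'yaw',np.arctan2(-d[0],d[1]));
    d=D[n][2]-D[n][3]; print(n,'len',np.linalg.norm(d),'yaw',np.arctan2(-d[0],d[1]))
d=D['rest'][1]-D['rest'][0]; print('rest',np.linalg.norm(d),np.arctan2(d[1],d[0]))
d=D['bed'][1]-D['bed'][0]; print('bed',np.linalg.norm(d),np.arctan2(d[1],d[0]))
yaw=-.15; X=np.array([np.cos(yaw),np.sin(yaw)]);Y=np.array([-X[1],X[0]])
fm=(D['fix'][0]+D['fix'][1])/2; print('origin from fix',fm-.036*X)
mm=(D['mov'][0]+D['mov'][1])/2; print('chan',(fm-mm)@X,'origin at y',(mm)@Y, fm@Y)
rm=(D['rest'][0]+D['rest'][1])/2; print('rest mid rel', (rm-fm)@X+.036,(rm-fm)@Y)
o=fm-.036*X
for n in('pivot','knob'): print(n,(D[n][0]-o)@X,(D[n][0]-o)@Y)
k=D['knob'][0]-(o-.108*X); print('lever',np.linalg.norm(k),np.degrees(np.arctan2(k@Y,k@X))+130)
E
```

```text
rest [(0.5539, -0.067), (0.681, -0.0868)]
fix [(0.6487, -0.0969), (0.6368, -0.1836), (0.6801, -0.1011), (0.6656, -0.1883)]
mov [(0.5728, -0.0841), (0.5581, -0.1711), (0.5476, -0.0795), (0.5327, -0.1673)]
bed [(0.4904, -0.0659), (0.6894, -0.0978), (0.4745, -0.1625)]
knob [(0.4464, -0.1868)]
pivot [(0.5039, -0.1148)]
fix len 0.08756502720150251 yaw -0.13631937953520337
fix len 0.08843352060769762 yaw -0.16411672880092054
mov len 0.08831518776045731 yaw -0.1671151408100973
mov len 0.08908408389678572 yaw -0.16802125739639226
rest 0.12857351124383207 -0.15407518293193073
bed 0.20151475027224577 -0.15857717358703405
origin from fix [ 0.60718334 -0.13485558]
chan 0.07838817524194831 origin at y -0.04166621901763661 -0.04260495072954085
rest mid rel 0.0015151047184179325 0.05883416631893676
pivot -0.10515878286171046 0.004367946335828841
knob -0.15122305811855286 -0.07535845635788158
lever 0.08687421768144185 10.162877886750096
```

Request:
{"op": "arm_command", "data": {
  "increments": [0,0,0,0.6,1.3,3.4,0,0,0,0,0.6,1.3,3.4,0,0,0,0,0.6,1.2,3.4,0,0,0,0,0.5,1.2,3.3,0,0,0.008,0,0,0,0,0,0,0,0,0,0,0,0]
}}

```text
clock: 3.2
position: [0.6383, -0.0307, 0.3551]
ee_rot: [-0.705, 0.705, -0.056, 0.056]
contact_force: [-0.2, 0.5, -0.4]
width: 0.0857
```

```bash
python3 - <<'E'
from h import *
import json
s=manip.get_state(); print(s['position'],quat(s).as_matrix()[:,0],s['contact_force'])
p=vision.camera_params('wrist'); im=vision.get_image('wrist')[:,:,::-1]; cv2.imwrite("pics/w2.png",im)
json.dump({k:np.array(v).tolist() for k,v in p.items()},open('w2.json','w'))
cv2.imwrite('pics/w2c.png',cv2.resize(im[60:300,160:480],None,fx=2.5,fy=2.5,interpolation=cv2.INTER_CUBIC))
E
```

```text
[ 0.63826121 -0.03072209  0.35506796] [ 9.87495911e-01 -1.57644488e-01  2.03101424e-04] [-0.21576752  0.48679944 -0.37929017]
```

View pics/w2c.png

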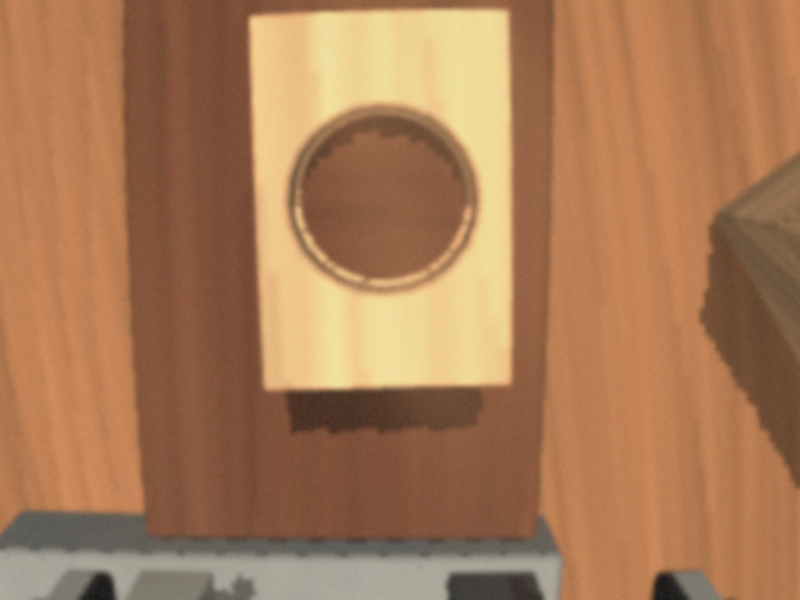

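```bash
python3 - <<'E'
from h import *
import json
p=json.load(open('w2.json'))
def P(x,y,z): return onz(p,(160+(x+.5)/2.5-.5,60+(y+.5)/2.5-.5),z,True)[:2]
B=[P(*q,.105) for q in [(250,15),(509,10),(511,384),(264,390)]]
R=[P(*q,.045) for q in [(147,537),(538,537)]]
yaw=-.157; X=np.array([np.cos(yaw),np.sin(yaw)]);Y=np.array([-X[1],X[0]]); o=np.array([.607,-.135])
V=lambda q:(((q-o)@X).round(4),((q-o)@Y).round(4))
print([V(b) for b in B],'c',sum(B)/4,V(sum(B)/4),'rest',[V(r) for r in R])
for i,j in((0,1),(3,2),(2,1),(3,0)):
    d=B[j]-B[i]; print(np.linalg.norm(d),np.arctan2(d@Y,d@X))
E
```

```text
[(np.float64(-0.0159), np.float64(0.2145)), (np.float64(0.0444), np.float64(0.2156)), (np.float64(0.0462), np.float64(0.1254)), (np.float64(-0.0142), np.float64(0.124))] c [0.64849972 0.03042139] (np.float64(0.0151), np.float64(0.1699)) rest [(np.float64(-0.0639), np.float64(0.0588)), (np.float64(0.0659), np.float64(0.059))]
0.06028361664262132 0.01715990517124119
0.06040600089444912 0.022737776738791248
0.09017645370331792 1.5905334337739532
0.0905131574071897 1.5891821104390789
```

Request:
{"op": "arm_command", "data": {
  "increments": [0,-0.018,0,0,0,3.1,0,0,0,0,0.05,0,3.1,0,0,0,0,0,2.5,0,0,0,0,0,0,2.5,0,0,0,0,0,0,0,0,0,0,0,0,0,0,0,0]
}}

```text
clock: 4.0
position: [0.6488, 0.031, 0.3059]
ee_rot: [-0.705, 0.705, -0.049, 0.05]
contact_force: [0.3, 0.2, 0.5]
width: 0.0855
```

```bash
python3 - <<'E'
from h import *
s=manip.get_state(); print(s['position'],quat(s).as_matrix()[:,0],s['contact_force'])
E
```

```text
[0.64876418 0.03098581 0.30592129] [ 0.99018324 -0.13976229  0.0019089 ] [0.3318134  0.20407831 0.48934149]
```

Request:
{"op": "arm_command", "data": {
  "increments": [0,0,0,0,1.3,0,0,0,0,0,0,1.3,0,0,0,0,0,0,1.2,0,0,0,0,0,0,1.2,0,0,0,0,0,0,0,0,0.2,0,0,0,0,0,0,0.2,0,0,0,0,0,0,0.25,0,0,0,0,0,0,0.25],
  "grip_force": 30
}}

```text
clock: 5.0
position: [0.6485, 0.032, 0.2552]
ee_rot: [-0.705, 0.705, -0.049, 0.049]
contact_force: [-0.3, -0.9, -0.3]
width: 0.0643
```

```bash
python3 - <<'E'
from h import *
s=manip.get_state(); print(s['position'],s['contact_force'],s['width'])
cv2.imwrite("pics/w3.png",vision.get_image('wrist')[:,:,::-1])
im=vision.get_image('side')[:,:,::-1]; cv2.imwrite("pics/s3.png",cv2.resize(im[150:310,200:440],None,fx=3.3,fy=3.3,interpolation=cv2.INTER_CUBIC))
E
```

```text
[0.64853641 0.03196742 0.25519566] [-0.34803973 -0.92837884 -0.27982447] 0.06429922532242534
```

View pics/w3.png

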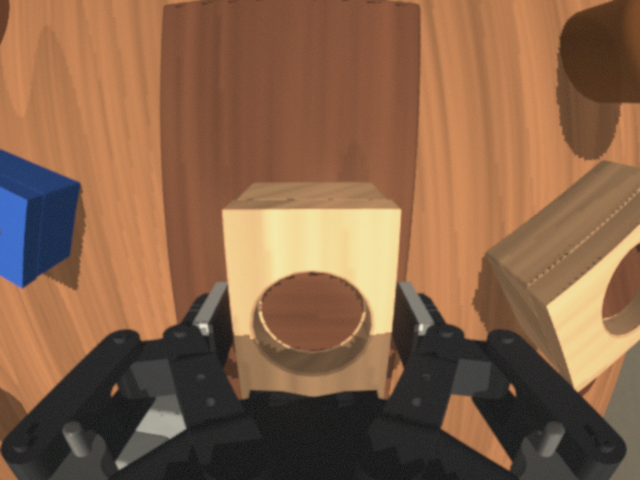

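View pics/s3.png

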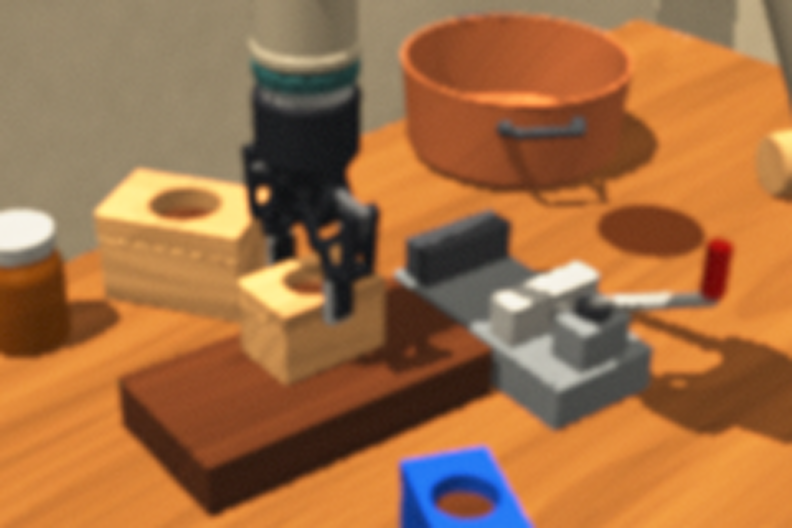

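```bash
python3 - <<'E'
from h import *
p=vision.camera_params('side')
t=np.array([.6485,.0320]); X=np.array([.990,-.140]);Y=np.array([.14,.99])
for off in(-.032,-.040,-.046):
  for z in (.079,.083,.087):
    print(off,z,[((proj(p,[*(t+off*X+w*Y),z])-[200,150])*3.3).round(0).tolist() for w in(-.011,.011)])
q=t-.03*X; print('blocktop edge',[((proj(p,[*(q+w*Y),.105])-[200,150])*3.3).round() for w in(-.045,0,.045)])
E
python3 -c "
import cv2
im=cv2.imread('pics/s3.png')[170:400,220:420]
cv2.imwrite('pics/s3c.png',cv2.resize(im,None,fx=2.6,fy=2.6,interpolation=2))"
```

```text
-0.032 0.079 [[347.0, 324.0], [322.0, 334.0]]
-0.032 0.083 [[347.0, 320.0], [322.0, 330.0]]
-0.032 0.087 [[347.0, 315.0], [322.0, 325.0]]
-0.04 0.079 [[354.0, 329.0], [329.0, 339.0]]
-0.04 0.083 [[354.0, 325.0], [329.0, 334.0]]
-0.04 0.087 [[354.0, 320.0], [329.0, 330.0]]
-0.046 0.079 [[359.0, 333.0], [334.0, 343.0]]
-0.046 0.083 [[359.0, 328.0], [334.0, 338.0]]
-0.046 0.087 [[359.0, 324.0], [334.0, 334.0]]
blocktop edge [array([383., 278.]), array([333., 298.]), array([281., 318.])]
```

View pics/s3c.png

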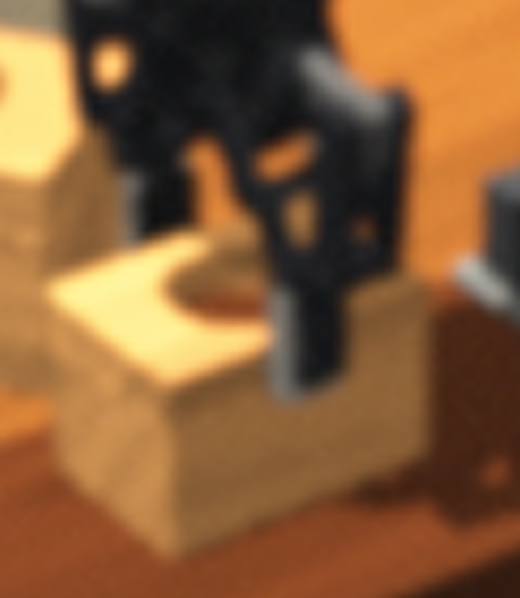

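Request:
{"op": "arm_command", "data": {
  "increments": [0,0,0,0,0.4,0,0.25,0,0,0,0,0,0,0.25,0,0,0,0,0,0,0.32,0,0,0,0,0,0,0.4,0,0,0,0,0,0,0.5,0,0,0,0,0,0,0.5],
  "grip_force": 40
}}

```text
clock: 5.85
position: [0.6484, 0.0319, 0.2506]
ee_rot: [-0.705, 0.705, -0.049, 0.049]
contact_force: [0.5, -0.1, -1.7]
width: 0.0595
```

```bash
python3 - <<'E'
from h import *
s=manip.get_state(); print(s['position'],s['contact_force'],s['width'],quat(s).as_matrix().round(4).tolist())
E
```

```text
[0.64839649 0.03194534 0.25062035] [ 0.46360107 -0.05408471 -1.70461646] 0.05950984485694196 [[0.9903, 0.0, 0.1386], [-0.1386, -0.0001, 0.9903], [0.0, -1.0, -0.0001]]
```

Request:
{"op": "arm_command", "data": {
  "increments": [0,0.0045,0,-0.46,0,-1.0,0.5,0,0.0045,0,-0.46,0,-1.0,0.5,0,0.0045,0,-0.46,0,-1.0,0.5,0,0.0045,0,-0.46,0,-1.0,0.5,0,0,0,0,0,0,0.5,0,0,0,0,0,0,0.5]
}}

```text
clock: 6.6
position: [0.6242, -0.0052, 0.2506]
ee_rot: [-0.705, 0.705, -0.056, 0.055]
contact_force: [-0.1, 0.0, -2.3]
width: 0.0595
```

```bash
cat > st.py <<'E'
from h import *
s=manip.get_state(); q=s['position']
yaw=-.157; X=np.array([np.cos(yaw),np.sin(yaw)]);Y=np.array([-X[1],X[0]]); o=np.array([.607,-.135])
d=q[:2]-o; print('vise',(d@X).round(4),(d@Y).round(4),'z',q[2].round(4),'F',s['contact_force'].round(1),'M',s['moment'].round(2),'w',s['width'],'xax',quat(s).as_matrix()[:,0].round(4))
E
python3 st.py; python3 - <<'E'
from h import *
cv2.imwrite("pics/w4.png",vision.get_image('wrist')[:,:,::-1])
E
```

```text
vise -0.0033 0.1309 z 0.2506 F [-0.1  0.  -2.3] M [-0.    0.04  0.06] w 0.059465938624824036 xax [ 9.877e-01 -1.566e-01 -4.000e-04]
```

View pics/w4.png

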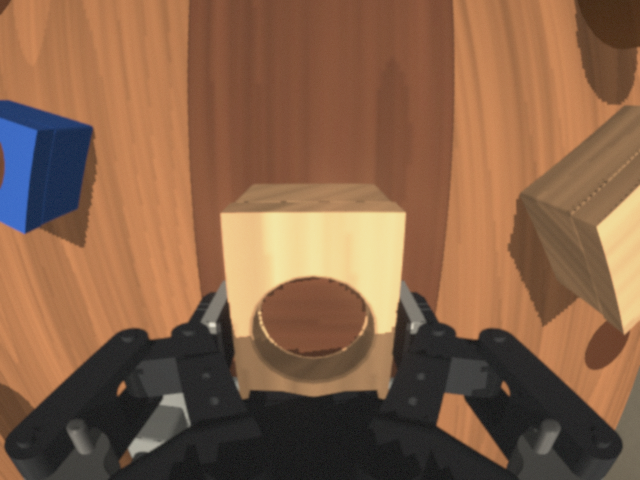

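Request:
{"op": "arm_command", "data": {
  "increments": [0,0,0,0,0.1,0,0.5,0,0,0,0,0,0,0.5]
}}

```text
clock: 6.9
position: [0.6243, -0.0049, 0.2505]
ee_rot: [-0.705, 0.705, -0.055, 0.055]
contact_force: [-2.2, -1.9, 5.5]
width: 0.0593
```

```bash
python3 st.py
```

```text
vise -0.0032 0.1312 z 0.2505 F [-2.2 -1.9  5.5] M [-0.09  0.62 -0.06] w 0.059281326258727576 xax [ 0.9878 -0.1558  0.    ]
```

Request:
{"op": "arm_command", "data": {
  "increments": [0,0,0,0,-0.05,-1.2,0.5,0,0,0,0,0,-1.2,0.5,0,0,0,0,0,-1.2,0.5,0,0,0,0,0,-1.2,0.5,0,0,0,0,0,-1.2,0.5,0,0,0,0,0,0,0.5]
}}

```text
clock: 7.65
position: [0.615, -0.0662, 0.2506]
ee_rot: [-0.704, 0.706, -0.055, 0.056]
contact_force: [0.3, 0.8, 4.7]
width: 0.0596
```

```bash
python3 st.py
```

```text
vise -0.0029 0.0692 z 0.2506 F [0.3 0.8 4.7] M [ 0.17  0.09 -0.1 ] w 0.05962224419867565 xax [ 0.9876 -0.1569  0.001 ]
```

Check before entering between the jaws.

```bash
python3 - <<'E'
from h import *
im=vision.get_image('side')[:,:,::-1]; cv2.imwrite("pics/s5.png",cv2.resize(im[170:310,240:440],None,fx=4,fy=4,interpolation=cv2.INTER_CUBIC))
E
```

```text
(no output)
```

View pics/s5.png

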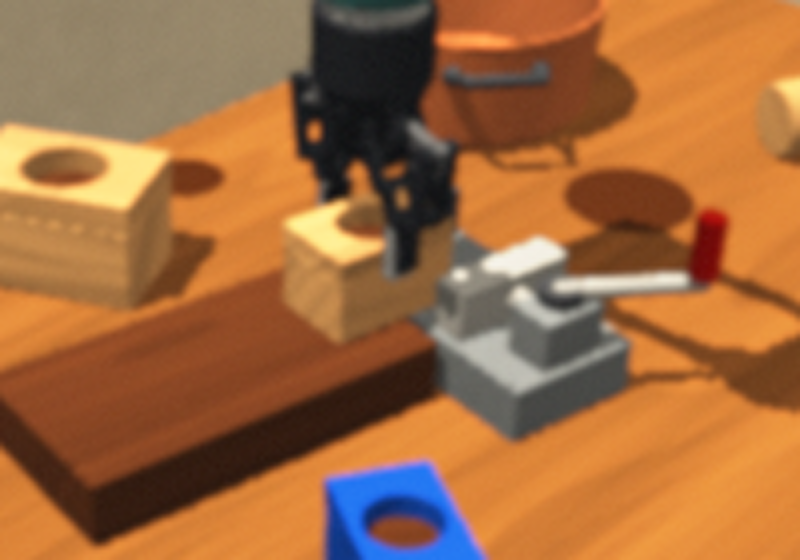

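Request:
{"op": "arm_command", "data": {
  "increments": [0,0,0,-0.06,0,-1.0,0.5,0,0,0,0,0,-1.0,0.5,0,0,0,0,0,-1.0,0.5,0,0,0,0,0,-1.0,0.5,0,0,0,0,0,0,0.5]
}}

```text
clock: 8.32
position: [0.6078, -0.105, 0.2504]
ee_rot: [-0.705, 0.705, -0.056, 0.056]
contact_force: [-0.3, 1.2, 5.7]
width: 0.0593
```

```bash
python3 st.py
```

```text
vise -0.0039 0.0298 z 0.2504 F [-0.3  1.2  5.7] M [ 0.63  0.03 -0.06] w 0.059315168288348784 xax [ 9.876e-01 -1.570e-01 -2.000e-04]
```

Request:
{"op": "arm_command", "data": {
  "increments": [0,0,0,0,0,-1.0,0.5,0,0,0,0,0,-1.0,0.5,0,0,0,0,0,-0.86,0.5,0,0,0,0,0,0,0.5,0,0,0,0,0,0,0.5]
}}

```text
clock: 8.95
position: [0.6034, -0.1322, 0.2496]
ee_rot: [-0.705, 0.705, -0.056, 0.055]
contact_force: [0.3, -0.9, -2.8]
width: 0.0592
```

```bash
python3 st.py; python3 - <<'E'
from h import *
cv2.imwrite("pics/w6.png",vision.get_image('wrist')[:,:,::-1])
im=vision.get_image('side')[:,:,::-1]; cv2.imwrite("pics/s6.png",cv2.resize(im[170:310,240:440],None,fx=4,fy=4,interpolation=cv2.INTER_CUBIC))
E
```

```text
vise -0.004 0.0022 z 0.2496 F [ 0.3 -0.9 -2.8] M [ 0.06  0.   -0.  ] w 0.059225775914909504 xax [ 0.9877 -0.1566 -0.0013]
```

View pics/w6.png

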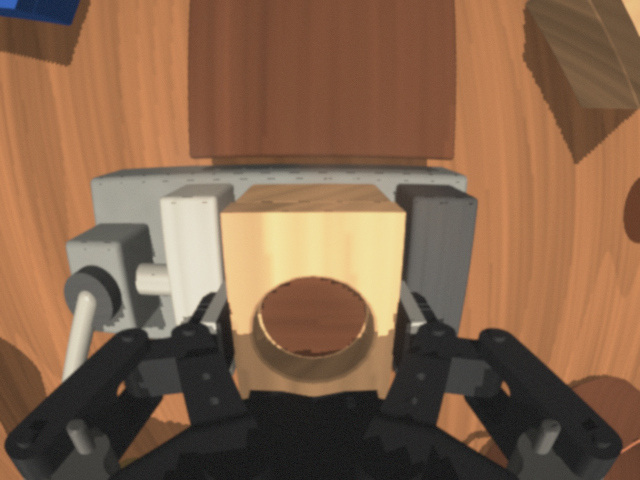

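View pics/s6.png

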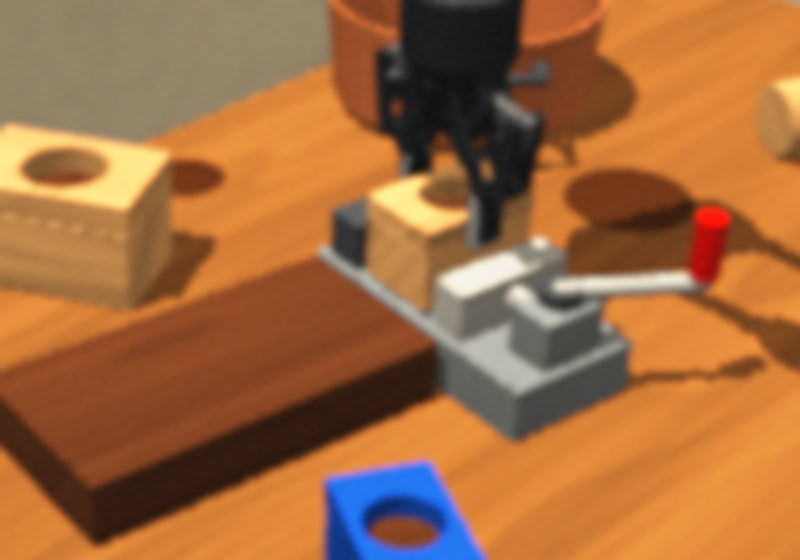

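Request:
{"op": "arm_command", "data": {
  "increments": [0,0,0,0,0.15,0,0.5,0,0,0,0,0.15,0,0.5,0,0,0,0,0.1,0,0.5,0,0,0,0,0,0,0.5]
}}

```text
clock: 9.55
position: [0.6037, -0.1318, 0.2461]
ee_rot: [-0.705, 0.705, -0.055, 0.055]
contact_force: [-0.2, -0.4, -2.3]
width: 0.0592
```

```bash
python3 st.py
```

```text
vise -0.0038 0.0026 z 0.2461 F [-0.2 -0.4 -2.3] M [0.03 0.01 0.01] w 0.05919422497892991 xax [ 9.877e-01 -1.562e-01 -2.000e-04]
```

Request:
{"op": "arm_command", "data": {
  "increments": [0,0,0,0,0.1,-0.08,0.5,0,0,0,0,0,0,0.5]
}}

```text
clock: 9.8
position: [0.6036, -0.1325, 0.2456]
ee_rot: [0.705, -0.705, 0.055, -0.056]
contact_force: [0.2, 0.9, -0.7]
width: 0.0595
```

```bash
python3 st.py
```

```text
vise -0.0037 0.0019 z 0.2456 F [ 0.2  0.9 -0.7] M [ 0.2   0.09 -0.05] w 0.059491682708264576 xax [ 9.877e-01 -1.566e-01  5.000e-04]
```

Request:
{"op": "arm_command", "data": {
  "increments": [0,0,0,0,0,0,0.15,0,0,0,0,0,0,0.15,0,0,0,0,0,0,0.15,0,0,0,0,-2,0,0.15,0,0,0,0,-4,0,0.15,0,0,0,0,-5,0,0.15,0,0,0,0,0,0,0.15]
}}

```text
clock: 10.68
position: [0.6048, -0.1331, 0.3601]
ee_rot: [-0.704, 0.706, -0.052, 0.059]
contact_force: [0.5, -0.1, 0.1]
width: 0.0726
```

```bash
python3 st.py; python3 - <<'E'
from h import *
import json
p=vision.camera_params('wrist'); cv2.imwrite("pics/w7.png",vision.get_image('wrist')[:,:,::-1])
json.dump({k:np.array(v).tolist() for k,v in p.items()},open('w7.json','w'))
im=vision.get_image('top')[:,:,::-1]; cv2.imwrite("pics/t7.png",cv2.resize(im[195:325,330:450],None,fx=4.5,fy=4.5,interpolation=cv2.INTER_CUBIC))
E
```

```text
vise -0.0025 0.0015 z 0.3601 F [ 0.5 -0.1  0.1] M [-0.07 -0.03  0.02] w 0.0725511802680589 xax [ 0.9877 -0.1563  0.01  ]
```

View pics/w7.png

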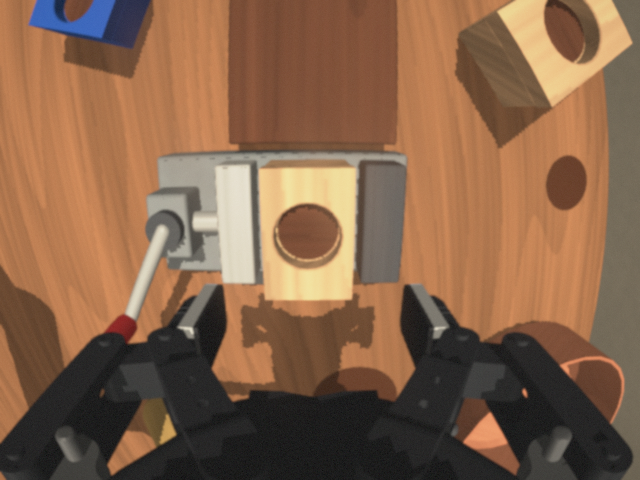

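View pics/t7.png

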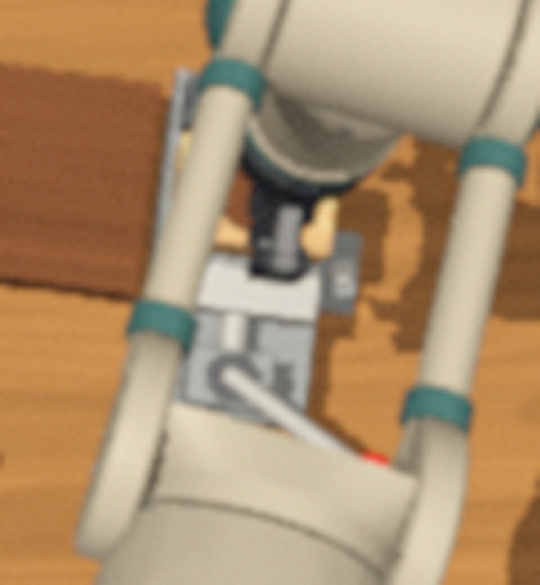

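```bash
python3 - <<'E'
from h import *
import json
p=json.load(open('w7.json'))
yaw=-.157; X=np.array([np.cos(yaw),np.sin(yaw)]);Y=np.array([-X[1],X[0]]); o=np.array([.607,-.135])
for n,z,L in [('block',.1,[(260,167),(356,167),(353,299.5),(264.5,299)]),('mov',.076,[(218,164),(256,164),(256,284),(223,284)]),('fix',.075,[(363,164),(361,283)])]:
    for q in L:
        w=onz(p,q,z,True)[:2]-o; print(n,(w@X).round(4),(w@Y).round(4))
E
python3 -c "
import cv2
im=cv2.imread('pics/w7.png')[140:310,140:420]
cv2.imwrite('pics/w7c.png',cv2.resize(im,None,fx=2.8,fy=2.8,interpolation=2))"
```

```text
block -0.0325 0.0462
block 0.0272 0.046
block 0.0281 -0.0449
block -0.0332 -0.0443
mov -0.0653 0.0463
mov -0.0384 0.0456
mov -0.0422 -0.0439
mov -0.0678 -0.0443
fix 0.0352 0.0453
fix 0.0369 -0.0439
```

View pics/w7c.png

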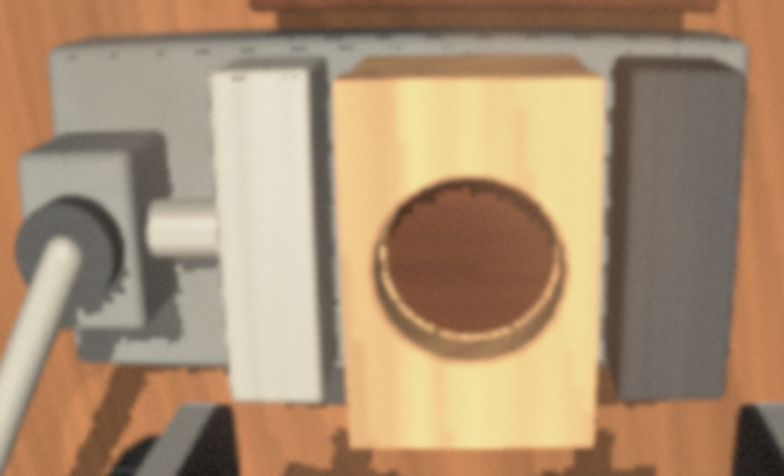

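Request:
{"op": "arm_command", "data": {
  "increments": [0,0,0,-3.74,0,-1.97,0.55,0,0,0,-3.74,0,-1.97,0.55,0,0,0,-3.74,0,-1.97,0.55,0,0,0,-3.74,0,-1.97,0.55,0,0.173,0,0,0,0,0.55,0,0.173,0,0,0,0,0.55,0,0.173,0,0,0,0,0.55,0,0,0,0,0,0,0.55]
}}

```text
clock: 11.78
position: [0.443, -0.1869, 0.3537]
ee_rot: [0.668, -0.667, 0.235, -0.233]
contact_force: [-0.7, 1.2, -0.0]
width: 0.0387
```

```bash
python3 st.py; python3 - <<'E'
from h import *
import json
s=manip.get_state(); print(s['position'])
p=vision.camera_params('wrist'); cv2.imwrite("pics/w8.png",vision.get_image('wrist')[:,:,::-1])
im=vision.get_image('side')[:,:,::-1]; cv2.imwrite("pics/s8.png",cv2.resize(im[150:310,300:500],None,fx=3.6,fy=3.6,interpolation=cv2.INTER_CUBIC))
E
```

```text
vise -0.1539 -0.0769 z 0.3537 F [-0.7  1.2 -0. ] M [-0.01 -0.01 -0.01] w 0.03866629468481266 xax [ 0.7812 -0.6242 -0.0032]
[ 0.44297253 -0.18691025  0.35372149]
```

View pics/w8.png

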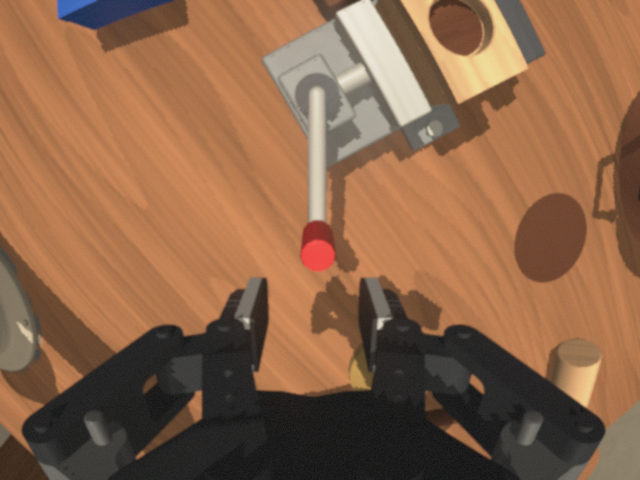

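View pics/s8.png

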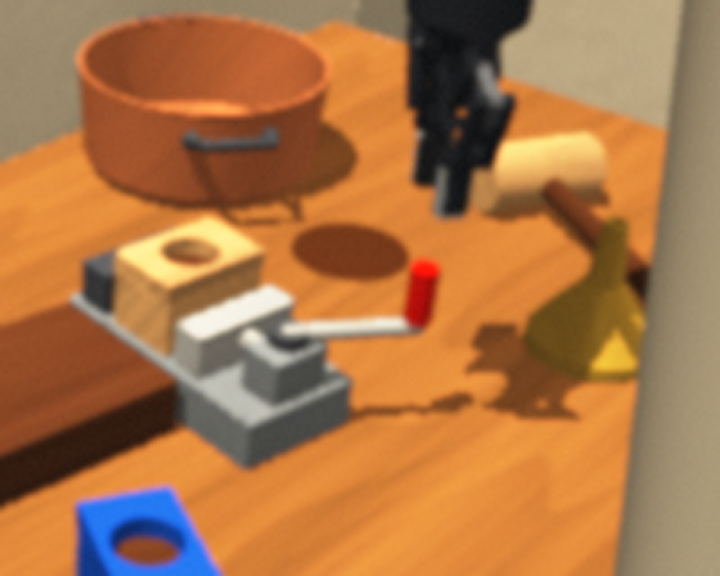

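```bash
python3 - <<'E'
from h import *
p=vision.camera_params('wrist'); s=manip.get_state()
R=quat(s).as_matrix()
for uv,z in [((318,253),.132),((316.5,92),.09)]:
    w=onz(p,uv,z,True); print(w, 'tool',R.T@(w-s['position']))
E
```

```text
[ 0.44649721 -0.18664557  0.132     ] tool [0.00286814 0.22218748 0.00238775]
[ 0.50186623 -0.11637854  0.09      ] tool [0.00242382 0.26415434 0.09186271]
```

Request:
{"op": "arm_command", "data": {
  "increments": [0,0,0,0.25,0,0.2,0.6,0,0,0,0,2.1,0,0.6,0,0,0,0,2.1,0,0.6,0,0,0,0,2.1,0,0.6,0,0,0,0,2.0,0,0.6,0,0,0,0,0,0,0.6]
}}

```text
clock: 12.62
position: [0.4463, -0.1868, 0.2709]
ee_rot: [0.667, -0.667, 0.235, -0.233]
contact_force: [-0.4, -0.2, 0.3]
width: 0.0341
```

```bash
python3 st.py; python3 - <<'E'
from h import *
s=manip.get_state(); print(s['position'])
im=vision.get_image('wrist')[:,:,::-1];cv2.imwrite("pics/w9.png",im)
im=vision.get_image('side')[:,:,::-1]; cv2.imwrite("pics/s9.png",cv2.resize(im[150:310,300:500],None,fx=3.6,fy=3.6,interpolation=cv2.INTER_CUBIC))
E
```

```text
vise -0.1506 -0.0763 z 0.2709 F [-0.4 -0.2  0.3] M [-0.02  0.07 -0.02] w 0.03413082546773223 xax [ 0.7806 -0.625  -0.0035]
[ 0.44628644 -0.18677404  0.270895  ]
```

View pics/w9.png

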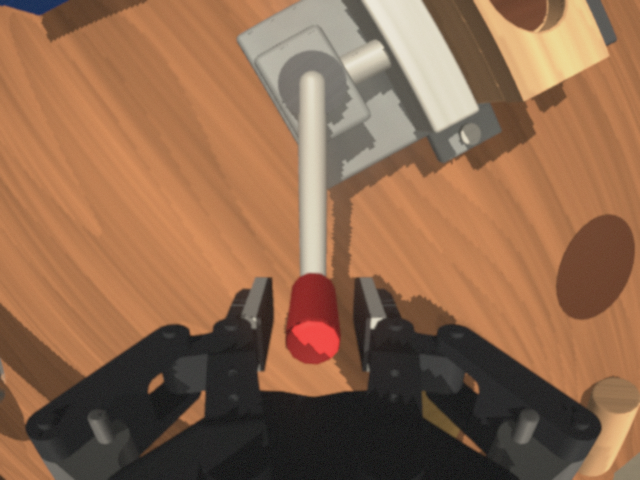

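View pics/s9.png

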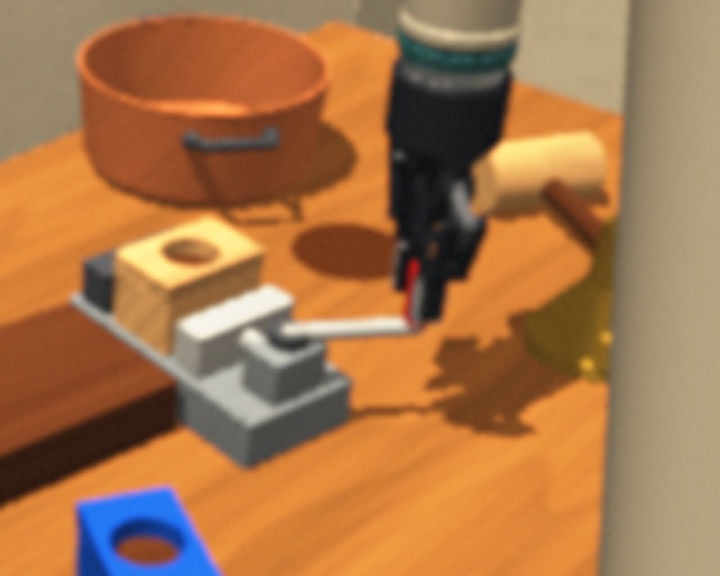

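Request:
{"op": "arm_command", "data": {
  "increments": [0,0,0,0,0,0,0.72,0,0,0,0,0,0,0.72,0,-0.06,0,0.54,0,0,0.72,0,-0.06,0,0.54,0,0,0.72,0,-0.06,0,0.54,0,0,0.72,0,-0.06,0,0.54,0,0,0.72,0,-0.06,0,0.54,0,0,0.72,0,0,0,0,0,0,0.72]
}}

```text
clock: 13.72
position: [0.4694, -0.201, 0.2723]
ee_rot: [0.695, -0.694, 0.133, -0.132]
contact_force: [-0.7, 1.2, -0.3]
width: 0.0242
```

```bash
cat >> st.py <<'E'
R=quat(s).as_matrix(); k=q[:2]-np.array([.5018,-.1165])
print('r',np.linalg.norm(k).round(4),'ang',(np.arctan2(k[1],k[0])+.157+np.radians(130)).round(4),'Ftool',(R.T@s['contact_force']).round(1),'radial-heading err',(np.arctan2(R[1,0],R[0,0])-np.pi/2-np.arctan2(k[1],k[0])).round(3))
E
python3 st.py; python3 -c "
from h import *
cv2.imwrite('pics/w10.png',vision.get_image('wrist')[:,:,::-1])"
```

```text
vise -0.1256 -0.0867 z 0.2723 F [-0.7  1.2 -0.3] M [ 0.26  0.14 -0.01] w 0.02416234730038085 xax [ 9.299e-01 -3.678e-01 -8.000e-04]
r 0.0905 ang 0.4883 Ftool [-1.1  0.3  0.8] radial-heading err -0.01
```

View pics/w10.png

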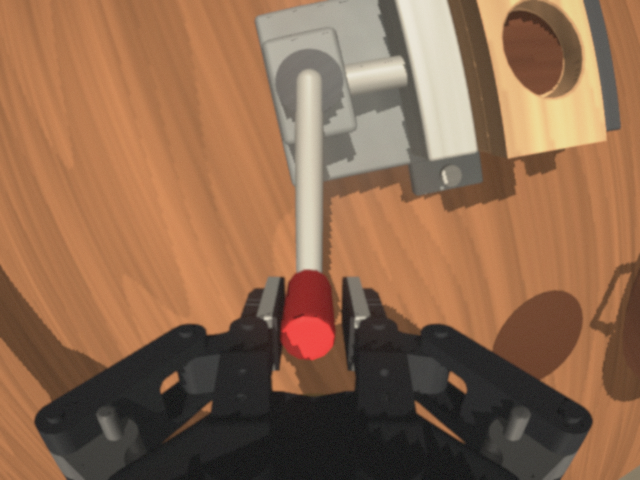

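Request:
{"op": "arm_command", "data": {
  "increments": [0,-0.06,0,0.54,0,0,0.72,0,-0.06,0,0.54,0,0,0.72,0,-0.06,0,0.54,0,0,0.72,0,-0.06,0,0.54,0,0,0.72,0,-0.06,0,0.54,0,0,0.72,0,0,0,0,0,0,0.72]
}}

```text
clock: 14.52
position: [0.4951, -0.2079, 0.272]
ee_rot: [0.707, -0.706, 0.028, -0.027]
contact_force: [-1.4, 1.9, -0.6]
width: 0.0238
```

```bash
python3 st.py; python3 -c "
from h import *
cv2.imwrite('pics/w11.png',vision.get_image('wrist')[:,:,::-1])"
```

```text
vise -0.0991 -0.0895 z 0.272 F [-1.4  1.9 -0.6] M [ 0.24  0.31 -0.02] w 0.02382375099288277 xax [ 0.997  -0.0771 -0.0012]
r 0.0916 ang 0.7823 Ftool [-1.5  0.6  1.8] radial-heading err -0.004
```

View pics/w11.png

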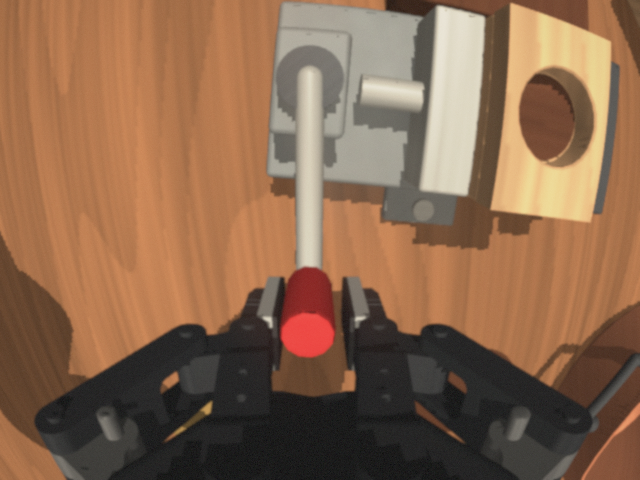

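Request:
{"op": "arm_command", "data": {
  "increments": [0,-0.04,0,0.36,0,0.1,0.72,0,-0.04,0,0.36,0,0,0.72,0,-0.03,0,0.27,0,0,0.72,0,0,0,0,0,0,0.72]
}}

```text
clock: 15.08
position: [0.5059, -0.2078, 0.2722]
ee_rot: [-0.707, 0.707, 0.012, -0.012]
contact_force: [-2.3, -0.9, -1.5]
width: 0.0238
```

```bash
python3 st.py
```

```text
vise -0.0885 -0.0877 z 0.2722 F [-2.3 -0.9 -1.5] M [-0.13  0.32  0.02] w 0.023802972424055047 xax [9.994e-01 3.440e-02 7.000e-04]
r 0.0914 ang 0.9002 Ftool [-2.3  1.5 -0.8] radial-heading err -0.011
```

Request:
{"op": "arm_command", "data": {
  "increments": [0,-0.03,0,0.27,0,0,0.72,0,-0.02,0,0.2,0,0,0.72,0,0,0,0,0,0,0.72]
}}

```text
clock: 15.45
position: [0.5092, -0.2074, 0.2721]
ee_rot: [-0.706, 0.706, 0.029, -0.032]
contact_force: [-6.8, -2.7, 0.2]
width: 0.0238
```

```bash
python3 st.py
```

```text
vise -0.0853 -0.0868 z 0.2721 F [-6.8 -2.7  0.2] M [-0.28  1.05  0.04] w 0.02378118333262315 xax [ 0.9963  0.0856 -0.0037]
r 0.0912 ang 0.9365 Ftool [-7.  -0.2 -2.1] radial-heading err 0.004
```

Request:
{"op": "arm_command", "data": {
  "increments": [0,0,0,0.15,0,0,0.72,0,0,0,0,0,0,0.72]
}}

```text
clock: 15.7
position: [0.5098, -0.2073, 0.272]
ee_rot: [-0.706, 0.706, 0.028, -0.033]
contact_force: [-9.9, -3.3, 1.4]
width: 0.0243
```

```bash
python3 st.py
```

```text
vise -0.0847 -0.0866 z 0.272 F [-9.9 -3.3  1.4] M [-0.45  1.47  0.01] w 0.024296056774824087 xax [ 0.9963  0.0859 -0.0065]
r 0.0912 ang 0.9429 Ftool [-10.2  -1.3  -2.4] radial-heading err -0.002
```

Request:
{"op": "arm_command", "data": {
  "increments": [0,0,0,0.2,0,0,0.72,0,0,0,0,0,0,0.72,0,0,0,0,0,0,0.72]
}}

```text
clock: 16.08
position: [0.5106, -0.2073, 0.2719]
ee_rot: [-0.706, 0.706, 0.027, -0.034]
contact_force: [-14.2, -4.6, 4.8]
width: 0.0239
```

```bash
python3 st.py; python3 -c "
from h import *
cv2.imwrite('pics/w12.png',vision.get_image('wrist')[:,:,::-1])"
```

```text
vise -0.084 -0.0865 z 0.2719 F [-14.2  -4.6   4.8] M [-0.65  2.13  0.07] w 0.023906458019124242 xax [ 0.9962  0.0865 -0.0101]
r 0.0912 ang 0.9513 Ftool [-14.6  -4.7  -3.3] radial-heading err -0.01
```

View pics/w12.png

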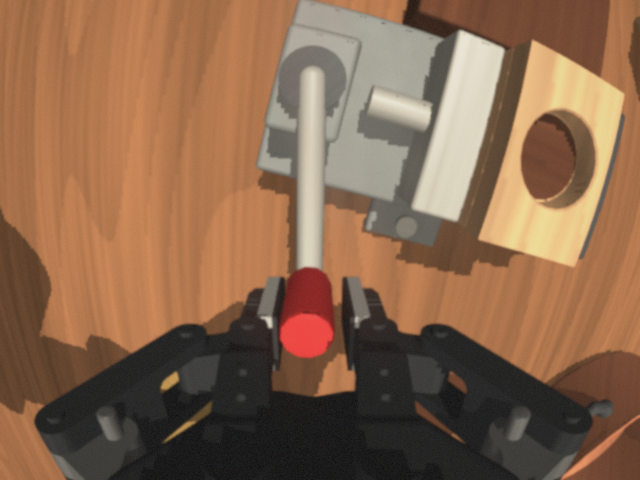

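Request:
{"op": "arm_command", "data": {
  "increments": [0,0,0,-0.2,0,0,0.65,0,0,0,-0.2,0,0,0.6,0,0,0,0,0,0,0.55,0,0,0,0,0,0,0.55]
}}

```text
clock: 16.62
position: [0.5103, -0.2073, 0.2725]
ee_rot: [-0.706, 0.707, 0.03, -0.029]
contact_force: [-0.7, -0.5, 0.0]
width: 0.0386
```

```bash
python3 st.py; python3 -c "
from h import *
cv2.imwrite('pics/w13.png',vision.get_image('wrist')[:,:,::-1])"
```

```text
vise -0.0842 -0.0866 z 0.2725 F [-0.7 -0.5  0. ] M [0.04 0.02 0.04] w 0.038583053985382434 xax [0.9965 0.0841 0.0016]
r 0.0912 ang 0.9486 Ftool [-0.7 -0.  -0.4] radial-heading err -0.009
```

View pics/w13.png

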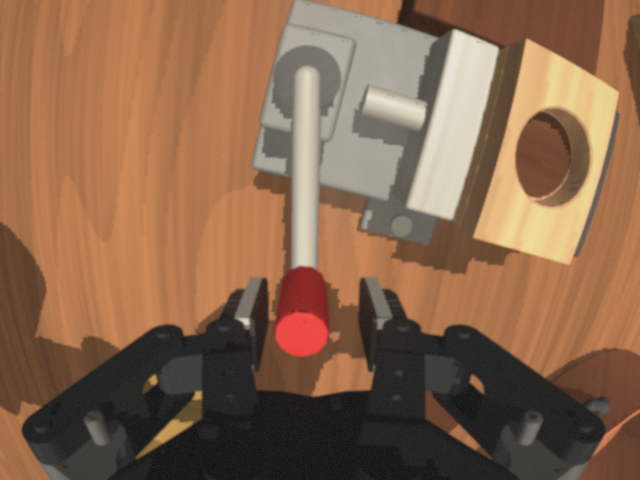

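Request:
{"op": "arm_command", "data": {
  "increments": [0,0,0,-0.3,0,0,0.55,0,0,0,0,-1.5,0,0.5,0,0,0,0,-4,0,0.5,0,0,0,0,-5,0,0.5,0,0.12,0,4.6,-2,1.5,0.5,0,0.12,0,4.6,0,1.5,0.5,0,0,0,0,0,0,0.5,0,0,0,0,0,0,0.5]
}}

```text
clock: 17.68
position: [0.5974, -0.1753, 0.3974]
ee_rot: [-0.705, 0.705, -0.055, 0.054]
contact_force: [0.6, -0.2, 0.7]
width: 0.0426
```

```bash
python3 st.py; python3 - <<'E'
from h import *
import json
p=vision.camera_params('wrist'); im=vision.get_image('wrist')[:,:,::-1]; cv2.imwrite("pics/w14.png",im)
json.dump({k:np.array(v).tolist() for k,v in p.items()},open('w14.json','w'))
im=vision.get_image('side')[:,:,::-1]; cv2.imwrite("pics/s14.png",cv2.resize(im[150:310,280:520],None,fx=3.3,fy=3.3,interpolation=cv2.INTER_CUBIC))
E
```

```text
vise -0.0032 -0.0413 z 0.3974 F [ 0.6 -0.2  0.7] M [-0.03  0.03 -0.  ] w 0.04258053076411024 xax [ 9.880e-01 -1.544e-01 -9.000e-04]
r 0.1123 ang 1.8743 Ftool [ 0.6 -0.7 -0.1] radial-heading err -1.174
```

View pics/w14.png

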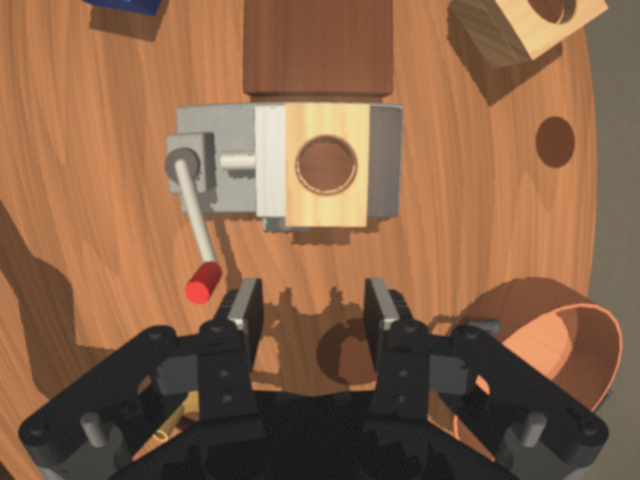

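View pics/s14.png

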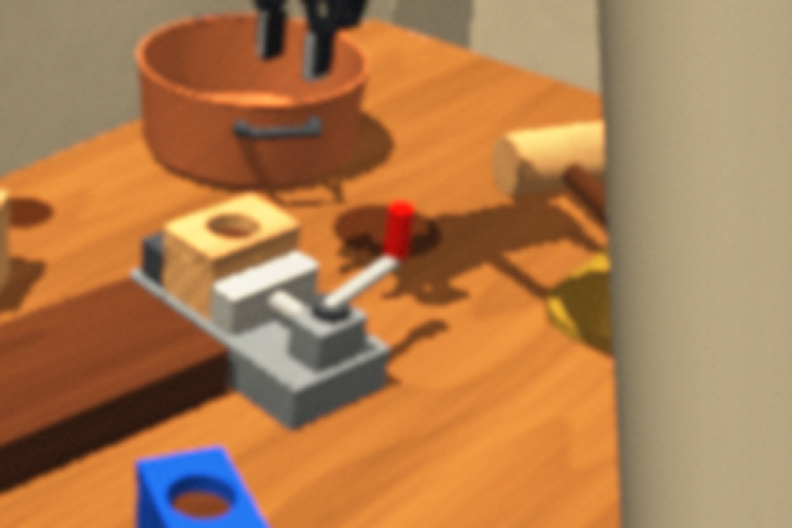

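```bash
python3 - <<'E'
from h import *
import json
p=json.load(open('w14.json'))
yaw=-.157; X=np.array([np.cos(yaw),np.sin(yaw)]);Y=np.array([-X[1],X[0]]); o=np.array([.607,-.135])
for n,z,L in [('block',.1,[(286,103),(369,103),(367,227),(288,225)]),('knob',.132,[(197.5,291)]),('jaw far',.076,[(255,105),(257,217)]),('fix far',.075,[(403,106),(399,217)])]:
    for q in L:
        w=onz(p,q,z,True)[:2]-o; print(n,(w@X).round(4),(w@Y).round(4))
        if n=='knob':
            k=w-np.array([-.108*X[0],-.108*X[1]]); print('lever',np.arctan2(w@Y,w@X+.108)+np.radians(130))
E
python3 -c "
import cv2
im=cv2.imread('pics/w14.png')[85:245,150:420]
cv2.imwrite('pics/w14c.png',cv2.resize(im,None,fx=2.9,fy=2.9,interpolation=2))"
```

```text
block -0.0223 0.0454
block 0.0365 0.046
block 0.0374 -0.0456
block -0.0218 -0.0441
knob -0.0865 -0.0847
lever 0.9468509958985882
jaw far -0.0481 0.0458
jaw far -0.0486 -0.0441
fix far 0.0675 0.0463
fix far 0.0678 -0.0441
```

View pics/w14c.png

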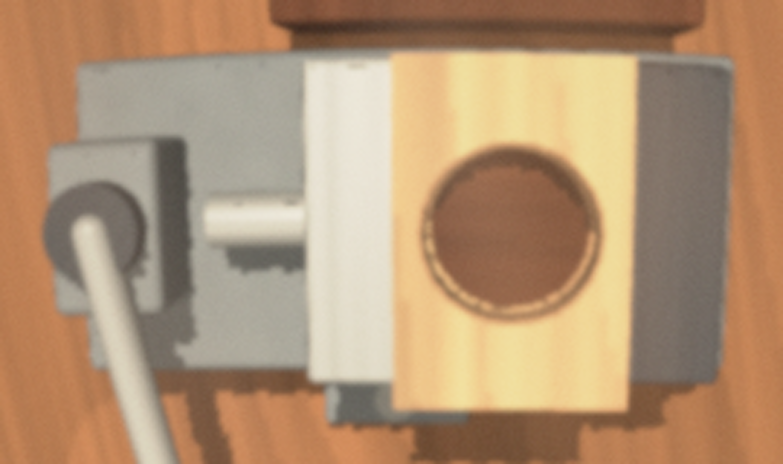

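```bash
python3 -c "
from rig import ticket; print(ticket.sign_off())"
```

```text
the job is handed in; nothing more can be done
None
```

The beech block is between the vise jaws and clamped against the fixed jaw. I handed the job in at about 18 s with the arm clear of everything.

- **Slide:** I gripped the block across its width and slid it level along the rest, holding it level over the gap. I lowered it about 5 mm onto the bed only once it was fully past the rest. For the first few centimetres the gripper carried about the block's weight (wrist force −2.3 N). I then pressed it down until the wrist showed contact with the rest. The first 1 mm downward command met resistance almost at once, so any lift was under about 1 mm.
- **Clamp:** I swung the red knob round with the fingers loosely either side of it and pushed to 14.6 N. I then eased off, let go and backed away.
- **Final check (wrist camera, from above):**
  - The block spans x −22 to +37 mm with the fixed jaw's face at +36 mm, so it sits flush within measuring error.
  - Its ends are at about +46 and −45 mm, against ±45 mm for the jaws.
  - The lever reads about 0.95 rad, past the 0.92 where the jaw meets the block, and it stayed there after release.
- **Left alone:** I never went near the dapping block. The gripper worked near the funnel, but no force showed beyond the expected ones. I did not measure either one's position again at the end.

No check failed or disagreed beyond the 1–2 mm calibration error.

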